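# Check the ratchet of the empty planter lift

### The job

Two small ratchet lifts stand on the packing table. Check the empty one before it is loaded: pull its rail up by the wooden handle to the third, highest notch and let go, so that the pawl alone carries it there for a moment; then press its red release pad and keep it down until the rail has sunk all the way to the bottom, and let go. Leave the other lift and the flowered planter that stands on it as they are.

Things in the scene. Friction and masses are not known exactly. Their poses are not given: they have to be found in the camera images.
- rail_empty (a joint): height (m) of the empty lift's rail above its bottom: it slides straight up, 0 to 0.088 (end stop). The pawl holds it at 0.025, 0.050 and 0.075 (third notch): lift 5 to 8 mm past a notch and let go. About 0.45 kg and damped: raising takes some 10 N at 0.05 m/s, more if faster; when freed it sinks softly at about 0.08 m/s. Starts near 0; the pawl blocks pushing it down.
- handle (a point): centre of the wooden handle on the empty lift's rail: level block, 28 mm thick (its x), 70 long (its y), 24 high; z up. Starts 200 mm above the table, rises with the rail. Grasp from above across the 28 mm; the rail under it is 24 x 24 mm. On the -y side the rail carries a wooden platform 110 x 100 mm, 155 mm below this point; the pawl and red release pad are on the +y side.
- release (a point): centre of the top of the empty lift's red release pad, 36 x 36 x 8 mm, on the pawl's yellow lever, 120 mm from the rail's axis on the handle's +y side, 70 mm above the table, open above. Pushed straight down with 3 to 6 N it draws the pawl out: teeth are clear after 13 to 16 mm, stop at 27 mm. Springs back when let go; too early, and the pawl catches the next tooth.
- planter_mid (a point): middle (35 mm above its feet) of the cream ceramic planter with red flowers, 62 x 84 x 75 mm, 0.3 kg, standing loose on the other lift's platform. That lift is built alike but its rail is up at its second notch, and it is to be left alone; its rail, with the same handle (top 262 mm above the table: pass over it) and pad, is 65 mm to the planter's +y side.
There are look-alikes about, which are no part of the job. Of the things that look like the part that bears planter_mid, the middle-sized one is meant.

How it is judged (in metres and radians):
On the way:
1. the empty lift's rail hangs in its third notch, on the pawl alone, with the fingers touching nothing (value of joint rail_empty between 0.065 and 0.08 m and contact force between each of the arm, the fingers and anything else below 0.3 N), for 0.4 s.
At the end, for the whole second after the job is handed in: the empty lift's rail is back at the bottom (within 8 mm), and the planter stands upright (within 10 degrees) on the other lift within 15 mm of where it was (value of joint rail_empty below 0.008 m and distance of planter_mid from where it was at the start of the episode below 0.015 m and angle between planter_mid's own z axis and vertical below 0.17 rad); the robot touches nothing.
It fails at once if the planter on the other lift was moved more than 15 mm or tipped more than 10 degrees, or its lift lowered or raised by a notch (distance of planter_mid from where it was at the start of the episode above 0.015 m or angle between planter_mid's own z axis and vertical above 0.17 rad).
It also fails if it takes over 48 s, if anything falls off the work surface, if the arm or the gripper's body presses on something with over 40 N, if the wrist force passes 120 N, or if a joint passes its speed limit or range.

### The arm

A 6-joint arm with a two-finger parallel gripper is mounted at the origin on the work surface. World frame = base frame: x ahead of the robot, y to its left, z up, the work surface at z = 0. Lengths are in mm, angles in rad, forces in N, time in s.
With the tool pointing down it reaches from about 350 to 925 mm from the base axis. Payload 6.4 kg.
Tool frame: the origin (TCP) lies at the centre of the arm's flange, where the gripper is bolted on; the fingertips stand 173 mm ahead of it and the grasp point (between the pads) lies 155 mm ahead of it (bot.grip_point_offset is the distance from the TCP to the grasp point, in mm); x points along the fingers, y is the direction in which the jaws open and shut, and the axes are right-handed (so a half turn about x gives the same grasp; the last joint's range is limited). The gripper opens to 85 mm and grips with 20 to 120 N. Pads are 22 mm wide; open, the fingers measure 114 mm over their backs; the gripper's body (76 mm by 85 mm) begins 54 mm behind the grasp point. The pads swing forward as they close: fully open they stand 13 mm farther back than shut.
Start: joints at [1.05, 0.245, 1.558, -0, 1.339, -0.174], TCP at [220.927, 611.316, 404.69] pointing down, gripper open.
Joint ranges: [-3.13, 3.13], [-1.02, 2.26], [0.13, 2.54], [-0.95, 4.09], [0.21, 2.88], [-2.74, 2.74]. Speed limits (rad/s): [2.57, 2.57, 3.14, 3.14, 3.14, 3.14].

### API

Orientations are given as a 3x3 rotation matrix whose columns are the frame's x, y, z axes.
In Python, from cell import bot gives the robot as it stands. The module is installed in compiled form; this text tells all that it offers.
- The arm moves only by the tool servo_tool, never from a script. Its argument "targets" is text: rows parted by semicolons, each of 5 numbers parted by spaces: the shift along the tool's x, y, z in m, then the turn about the tool's x in rad, then the closure, from -1 (fully open) to 1 (shut), so that 0 is half open. A call has 1 to 10 rows; each row is the pose to reach, as a shift and turn from the pose measured when the call began, along the tool's axes at that moment; what a row does not reach only later rows make up. A row lasts 1/12 s, in which the tool goes at most 41.7 mm and 7.16 degrees, less where a joint would pass 70% of its speed; a pose out of reach is approached as far as the arm can. A call with a gripper value outside its range is refused whole. The fingers move at their own pace and stop on an object; the grip force is fixed at half the most. Time passes only in rows, so rows that repeat a pose let the fingers close. It gives the time, the measured TCP pose, the force and the opening at its end, in the units of the state.
- bot.get_obs(): the state, without advancing time (a new reading comes with each control period).
- bot.grab_frame(name): name is "scene" or "top" or "wrist"; returns the picture (420x560x3 uint8, blue, green, red); there is no depth.
- bot.camera_params(name): a dict with "camera_matrix" (3x3 intrinsics, pixels), "world_from_camera" (4x4, takes a point from camera to world coordinates). Camera axes: x right, y down, z forward; pixel columns grow to the right and rows downward; lengths in mm; the calibration is good to about 2 mm. The wrist camera is an equidistant fisheye: a pixel r from the principal point sees the ray r / f radians off the axis. A picture is of the moment at which its call begins: read the wrist's pose just before it. camera_params takes no time and is no camera call; for the wrist camera it gives the pose at the moment of the call.
- bot.job_done(): hands the job in, once; it reports no verdict.
The state is a dict: "time": time; "q": joint angles; "qd": joint speeds; "tau": joint torques, N m; "ee_pos": TCP position; "tool_rot": TCP orientation; "contact_force": force on the tool from outside, world axes, zero at the start; "wrist_torque": the same for the moment, N m; "opening": finger opening in mm.
Only numpy, scipy, OpenCV 4.12 (cv2) and the standard library are available. Lean on these libraries where they do the work, as an engineer would, in place of code of your own. Each camera call takes 0.05 s, during which the arm holds its last target.

## Working session

There is one attempt and no reset: what is moved stays moved. The work goes in short steps, Python scripts to look and compute and a tool call to move; the robot and the scene stay as the last step left them, time stands still between calls to the robot, and variables do not carry over. Pictures are saved under pics/ and viewed, and the job is handed in when it is done.

Besides the shell and the picture viewer there is one more tool, called after "Call:" as name(argument=value, ...) on one line, values as JSON. servo_tool: Moves the arm, as the interface text tells. Its arguments: {"type":"object","properties":{"targets":{"type":"string"}},"required":["targets"]}

```bash
mkdir -p pics; python3 - <<'E'
from cell import bot
import cv2,numpy as np
np.set_printoptions(suppress=True,precision=4)
o=bot.get_obs();print(o['time'],o['ee_pos'],o['tool_rot'],o['contact_force'],o['opening'])
for n in('scene','top','wrist'):
    f=bot.grab_frame(n);cv2.imwrite(f'pics/{n}0.png',f);p=bot.camera_params(n);print(n,p['camera_matrix'],p['world_from_camera'])
E
```

```text
0.0 [220.8259 611.1139 403.5795] [[-0.0009  0.3399  0.9405]
 [-0.0016  0.9404 -0.3399]
 [-1.     -0.0019 -0.0003]] [ 0.3007 -0.532   0.5877] 85.31392051609902
scene [[494.6936   0.     276.6969]
 [  0.     494.6936 207.3258]
 [  0.       0.       1.    ]] [[   0.8197    0.4905   -0.2958  699.3881]
 [   0.5726   -0.7116    0.407  -341.0933]
 [  -0.0109   -0.503    -0.8642  922.7101]
 [   0.        0.        0.        1.    ]]
top [[402.5017   0.     281.0235]
 [  0.     402.5017 210.9544]
 [  0.       0.       1.    ]] [[  -0.011    -0.99      0.141   313.3863]
 [  -0.9995    0.0151    0.0279   18.2601]
 [  -0.0297   -0.1406   -0.9896 1060.1052]
 [   0.        0.        0.        1.    ]]
wrist [[325.1923   0.     278.1912]
 [  0.     325.1923 208.6378]
 [  0.       0.       1.    ]] [[  0.34     0.901    0.2695 152.4347]
 [  0.9404  -0.3256  -0.0979 635.5088]
 [ -0.0005   0.2868  -0.958  372.8295]
 [  0.       0.       0.       1.    ]]
```

View pics/scene0.png

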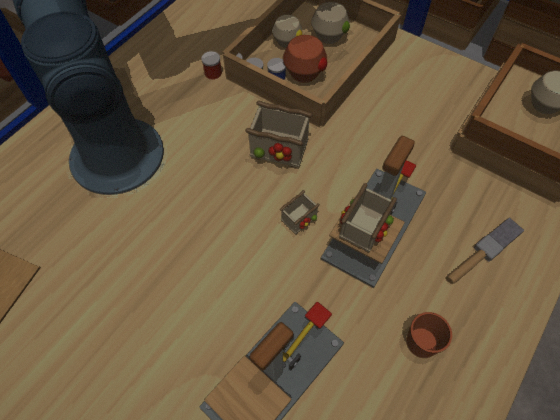

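View pics/top0.png

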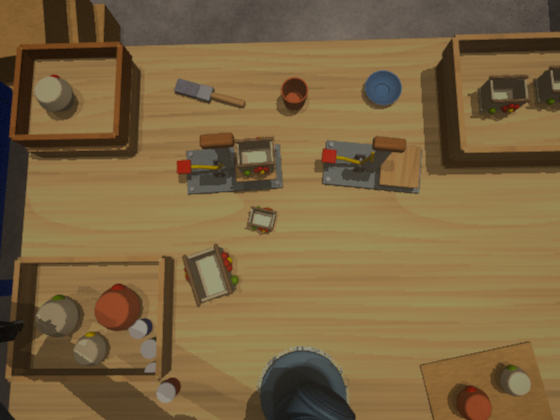

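View pics/wrist0.png

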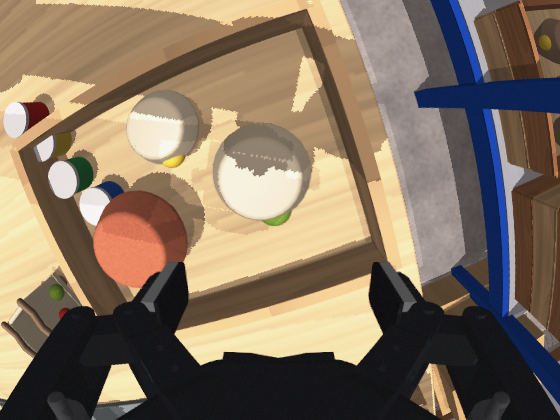

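Scene (272,345) / top (390,144): handle of the lift with an empty platform. Scene (318,316) / top (329,156): its red pad. Three planters with flowers show in top: (208,272) is large, (262,219) is small, and (255,157) is middle-sized and stands on the other lift. The empty lift is therefore the one at top (370,165). I'll confirm this in enlarged crops.

```bash
python3 - <<'E'
import cv2,numpy as np
a=cv2.imread('pics/top0.png')[120:210,170:430];b=cv2.imread('pics/scene0.png')[290:420,195:355]
cv2.imwrite('pics/topc.png',cv2.resize(a,None,fx=3,fy=3,interpolation=cv2.INTER_CUBIC))
cv2.imwrite('pics/scc.png',cv2.resize(b,None,fx=4,fy=4,interpolation=cv2.INTER_CUBIC))
E
```

```text
(no output)
```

View pics/topc.png

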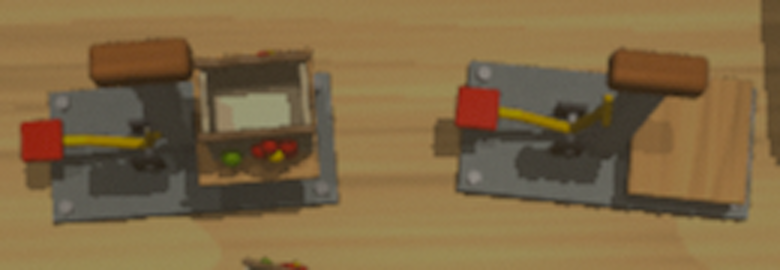

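View pics/scc.png

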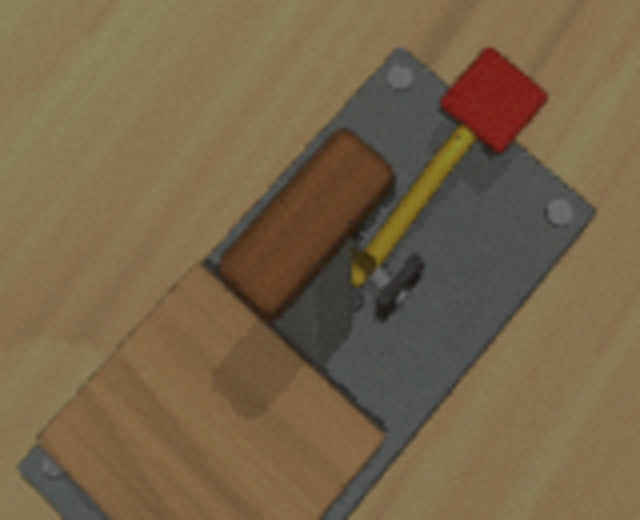

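```bash
cat > h.py <<'E'
from cell import bot
import numpy as np,cv2
np.set_printoptions(suppress=True,precision=3)
P={n:bot.camera_params(n) for n in('scene','top')}
def ray(n,uv):
    K=P[n]['camera_matrix'];T=P[n]['world_from_camera']
    d=T[:3,:3]@np.linalg.inv(K)@[uv[0],uv[1],1];return T[:3,3],d/np.linalg.norm(d)
def tri(a,b):
    A=0;B=0
    for n,uv in(('scene',a),('top',b)):
        c,d=ray(n,uv);M=np.eye(3)-np.outer(d,d);A=A+M;B=B+M@c
    x=np.linalg.solve(A,B);return x,[float(np.linalg.norm(np.cross(x-ray(n,uv)[0],ray(n,uv)[1]))) for n,uv in(('scene',a),('top',b))]
def proj(n,X):
    T=np.linalg.inv(P[n]['world_from_camera']);Y=np.atleast_2d(X)@T[:3,:3].T+T[:3,3]
    q=Y@P[n]['camera_matrix'].T;return q[:,:2]/q[:,2:]
def box(c,yaw,l):
    R=np.array([[np.cos(yaw),-np.sin(yaw),0],[np.sin(yaw),np.cos(yaw),0],[0,0,1]])
    s=np.array([[x,y,z] for z in(1,-1) for x,y in((1,1),(1,-1),(-1,-1),(-1,1))])*np.array(l)/2
    return s@R.T+c
E
python3 - <<'E'
from h import *
S=lambda x,y:(195+(x+.5)/4-.5,290+(y+.5)/4-.5)
T=lambda x,y:(170+(x+.5)/3-.5,120+(y+.5)/3-.5)
print('pad',tri(S(495,98),T(477,107)))
for a,b in(((345,128),(614,50)),((220,265),(707,56))):print('h far corner',tri(S(*a),T(*b)))
print('hc',tri(S(307,218),T(660,68)))
print('plate corners',[tri(S(*a),T(*b)) for a,b in(((400,48),(475,62)),((595,210),(458,190)))])
E
```

```text
pad (array([594.048, -76.336,  69.722]), [0.7326767856394538, 0.7326767856396097])
h far corner (array([ 581.451, -162.408,  236.639]), [7.387161345575063, 7.387161345575165])
h far corner (array([ 574.513, -226.338,  240.454]), [7.780887198177235, 7.780887198177205])
hc (array([ 580.205, -195.623,  211.075]), [0.9872971939947404, 0.9872971939948012])
plate corners [(array([581.799, -88.306, 170.721]), [29.529800159023296, 29.529800159023186]), (array([ 609.228,  -51.99 , -166.732]), [42.644337533159714, 42.644337533159806])]
```

```bash
python3 - <<'E'
from h import *
yaw=-0.117
out=[]
for n,(x0,y0,w,h) in(('scene',(195,290,160,130)),('top',(300,110,130,100))):
    f=cv2.imread(f'pics/{n}0.png')[y0:y0+h,x0:x0+w];k=4
    f=cv2.resize(f,None,fx=k,fy=k,interpolation=cv2.INTER_CUBIC)
    for c,l in(((580,-195.6,200),(28,70,24)),((594,-76.3,66),(36,36,8))):
        q=((proj(n,box(np.array(c),yaw,l))-[x0,y0]+.5)*k-.5).astype(int)
        cv2.polylines(f,[q[:4]],True,(0,255,0),1);cv2.polylines(f,[q[4:]],True,(255,255,0),1)
    cv2.imwrite(f'pics/ov_{n}.png',f)
E
```

```text
(no output)
```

View pics/ov_scene.png

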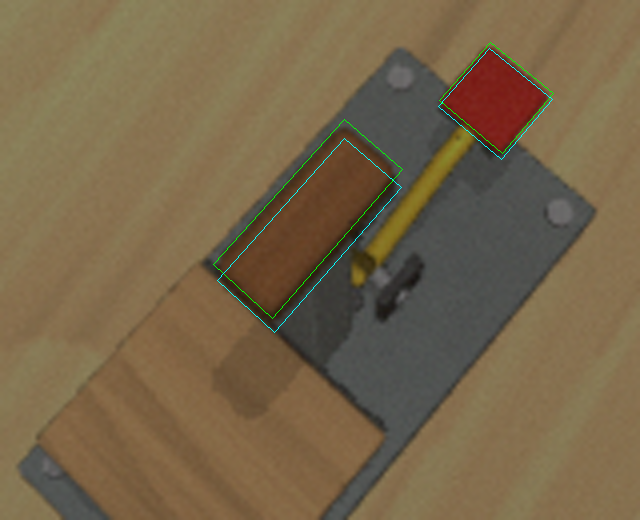

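View pics/ov_top.png

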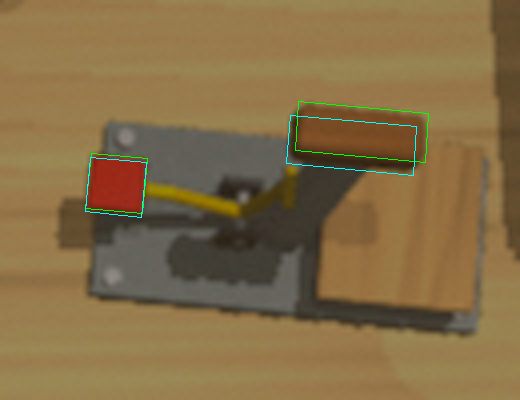

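Confirmed: the box outlines fit both views. Handle centre is (580,-196,200) with yaw -0.117, and the pad top is (594,-76,70). Their spacing is 120 mm, as stated. I'll rise first, then travel.

Call:
servo_tool(targets="-0.04 0 0 0 -1;-0.08 0 0 0 -1;-0.08 -0.026 0.025 0.055 -1;-0.08 -0.052 0.05 0.11 -1;-0.08 -0.078 0.075 0.165 -1;-0.08 -0.104 0.1 0.22 -1;-0.08 -0.13 0.125 0.275 -1;-0.08 -0.156 0.15 0.33 -1;-0.08 -0.182 0.175 0.385 -1;-0.08 -0.208 0.2 0.44 -1")

```text
time: 0.98
ee_pos: [338.4, 346.0, 483.8]
tool_rot: [[-0.001, 0.71, 0.704], [-0.001, 0.704, -0.71], [-1.0, -0.002, 0.0]]
contact_force: [1.4, -0.0, 0.9]
opening: 85.6
```

```bash
cat > go.py <<'E'
import sys
from h import *
x,y,z,yaw=map(float,sys.argv[1:5])
o=bot.get_obs();R=np.array(o['tool_rot']);p=np.array(o['ee_pos'])
d=R.T@(np.array([x,y,z])-p)/1000
a=np.arctan2(R[1,1],R[0,1]);print('t',o['time'],'pos',p,'F',np.array(o['contact_force']),'open',o['opening'],'q',np.array(o['q']))
print('R',R.round(3).tolist());print('shift',d.round(4),'turn',(a-yaw+np.pi)%(2*np.pi)-np.pi)
E
python3 go.py 580 -196 480 -0.117
```

```text
t 0.9833 pos [338.43  346.018 483.806] F [ 1.37  -0.042  0.857] open 85.56486631211698 q [ 0.562 -0.214  1.879 -0.001  1.479 -0.22 ]
R [[-0.001, 0.71, 0.704], [-0.001, 0.704, -0.71], [-1.0, -0.002, 0.0]]
shift [ 0.004 -0.21   0.555] turn 0.8987154026719626
```

Call:
servo_tool(targets="0 -0.013 0.035 0.056 -1;0 -0.026 0.07 0.112 -1;0 -0.039 0.105 0.168 -1;0 -0.052 0.14 0.224 -1;0 -0.065 0.175 0.28 -1;0 -0.078 0.21 0.336 -1;0 -0.091 0.245 0.392 -1;0 -0.104 0.28 0.448 -1;0 -0.117 0.315 0.504 -1;0 -0.131 0.347 0.56 -1")

```text
time: 1.82
ee_pos: [490.3, 5.4, 484.0]
tool_rot: [[-0.001, 0.976, 0.217], [-0.001, 0.217, -0.976], [-1.0, -0.001, 0.001]]
contact_force: [0.8, -0.7, 0.4]
opening: 85.2
```

```bash
python3 go.py 580 -196 440 -0.117
```

```text
t 1.8167 pos [490.326   5.447 483.957] F [ 0.782 -0.698  0.405] open 85.20194533346093 q [-0.22  -0.198  1.865 -0.002  1.476 -0.439]
R [[-0.001, 0.976, 0.217], [-0.001, 0.217, -0.976], [-1.0, -0.001, 0.001]]
shift [0.044 0.044 0.216] turn 0.3353437472006249
```

Call:
servo_tool(targets="0.0 0.007 0.036 0.056 -1;0 0.014 0.072 0.112 -1;0 0.022 0.108 0.168 -1;0 0.029 0.144 0.224 -1;0.01 0.037 0.18 0.28 -1;0.03 0.044 0.216 0.335 -1;0.044 0.044 0.216 0.335 -1;0.044 0.044 0.216 0.335 -1;0.044 0.044 0.216 0.335 -1")

```text
time: 2.57
ee_pos: [579.8, -195.8, 438.8]
tool_rot: [[-0.004, 0.993, -0.116], [0.0, -0.116, -0.993], [-1.0, -0.004, 0.0]]
contact_force: [0.0, 0.3, 0.5]
opening: 85.3
```

```bash
python3 go.py 580 -196 355 -0.117; python3 - <<'E'
from h import *
cv2.imwrite('pics/w1.png',bot.grab_frame('wrist'))
cv2.imwrite('pics/s1.png',bot.grab_frame('scene'))
E
```

```text
t 2.5667 pos [ 579.778 -195.762  438.776] F [0.049 0.272 0.509] open 85.29394797146703 q [-0.51   0.131  1.625 -0.001  1.388 -0.394]
R [[-0.004, 0.993, -0.116], [0.0, -0.116, -0.993], [-1.0, -0.004, 0.0]]
shift [0.084 0.001 0.   ] turn 0.0004081300496387996
```

View pics/w1.png

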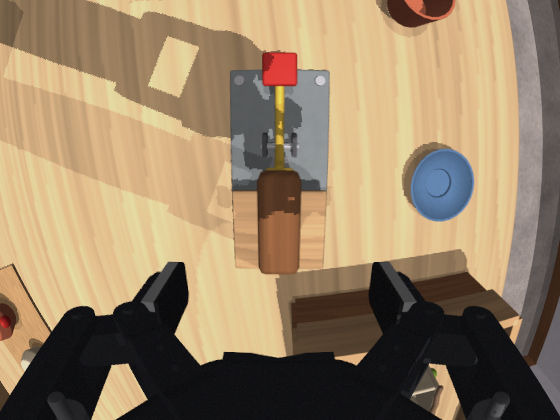

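View pics/s1.png

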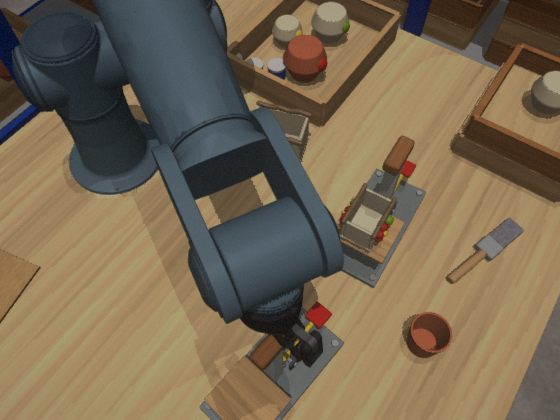

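Wrist view: the handle spans x 258–300 (centre 279, midway between the pads at about 278) and y 170–272. The pad is at (280,68). I'll check this numerically against the wrist camera.

```bash
python3 - <<'E'
from h import *
p=bot.camera_params('wrist');K=p['camera_matrix'];T=np.linalg.inv(p['world_from_camera'])
def pw(X):
    v=T[:3,:3]@X+T[:3,3];th=np.arctan2(np.hypot(v[0],v[1]),v[2]);u=v[:2]/np.hypot(*v[:2])*th*K[0,0];return u+K[:2,2]
for q in box(np.array([580,-195.6,200]),-.117,(28,70,24))[:4]:print(pw(q))
print('pad',pw(np.array([594,-76.3,70])),'low far',[pw(q) for q in box(np.array([580,-195.6,200]),-.117,(28,70,24))[4:]])
E
```

```text
[299.997 175.586]
[297.641 276.015]
[257.086 275.966]
[254.894 175.533]
pad [277.698  69.079] low far [array([297.697, 169.04 ]), array([295.881, 260.917]), array([258.925, 260.873]), array([257.274, 168.993])]
```

The prediction agrees to within about 2 mm in all three views. Descending and closing.

Call:
servo_tool(targets="0.02 0.001 0 0 -1;0.04 0.001 0 0 -1;0.06 0.001 0 0 -1;0.072 0.001 0 0 -1;0.08 0.001 0 0 -1;0.084 0.001 0 0 -1;0.084 0.001 0 0 -1;0.084 0.001 0 0 -1")

```text
time: 3.33
ee_pos: [581.3, -195.3, 358.7]
tool_rot: [[0.002, 0.993, -0.115], [-0.003, -0.115, -0.993], [-1.0, 0.002, 0.003]]
contact_force: [-0.0, -0.1, 0.6]
opening: 85.5
```

Call:
servo_tool(targets="0 0 0 0 0;0 0 0 0 1;0 0 0 0 1;0 0 0 0 1;0 0 0 0 1;0 0 0 0 1;0 0 0 0 1;0 0 0 0 1;0 0 0 0 1;0 0 0 0 1")

```text
time: 4.17
ee_pos: [580.1, -195.3, 359.5]
tool_rot: [[-0.006, 0.993, -0.115], [-0.002, -0.115, -0.993], [-1.0, -0.005, 0.002]]
contact_force: [-15.3, 2.2, 10.8]
opening: 26.9
```

Call:
servo_tool(targets="-0.003 -0.001 0 0 1;-0.007 -0.001 0 0 1;-0.011 -0.001 0 0 1;-0.015 -0.001 0 0 1;-0.019 -0.001 0 0 1;-0.023 -0.001 0 0 1;-0.027 -0.001 0 0 1;-0.031 -0.001 0 0 1;-0.035 -0.001 0 0 1;-0.039 -0.001 0 0 1")

```text
time: 5.0
ee_pos: [579.5, -195.2, 396.5]
tool_rot: [[-0.004, 0.993, -0.115], [-0.002, -0.115, -0.993], [-1.0, -0.004, 0.002]]
contact_force: [7.6, -3.1, -12.4]
opening: 26.8
```

Call:
servo_tool(targets="-0.005 0 0 0 1;-0.009 0 0 0 1;-0.013 0 0 0 1;-0.018 0 0 0 1;-0.022 0 0 0 1;-0.027 0 0 0 1;-0.031 0 0 0 1;-0.036 0 0 0 1;-0.04 0 0 0 1;-0.045 0 0 0 1")

```text
time: 5.83
ee_pos: [579.7, -195.3, 440.8]
tool_rot: [[-0.005, 0.993, -0.116], [-0.001, -0.116, -0.993], [-1.0, -0.004, 0.002]]
contact_force: [3.1, -2.2, -7.7]
opening: 26.7
```

Call:
servo_tool(targets="-0.001 0 0 0 1;-0.001 0 0 0 1")

```text
time: 6.0
ee_pos: [579.6, -195.2, 442.5]
tool_rot: [[-0.004, 0.993, -0.116], [-0.002, -0.116, -0.993], [-1.0, -0.004, 0.002]]
contact_force: [1.5, -1.0, -4.0]
opening: 27.0
```

```bash
python3 - <<'E'
from h import *
o=bot.get_obs();print(o['ee_pos'],o['contact_force'])
a=bot.grab_frame('top')[110:210,300:430];b=bot.grab_frame('wrist')
cv2.imwrite('pics/t2.png',cv2.resize(a,None,fx=4,fy=4));cv2.imwrite('pics/w2.png',b)
E
```

```text
[ 579.62  -195.242  442.515] [ 1.46  -0.991 -3.994]
```

View pics/t2.png

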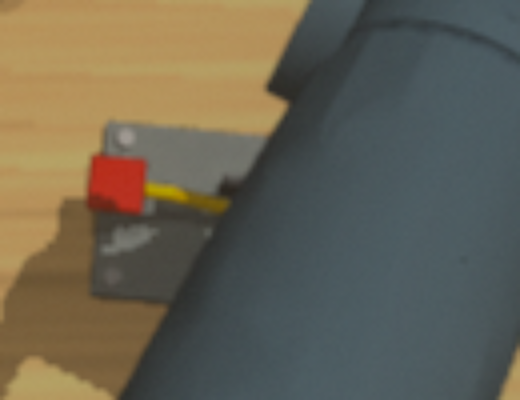

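View pics/w2.png

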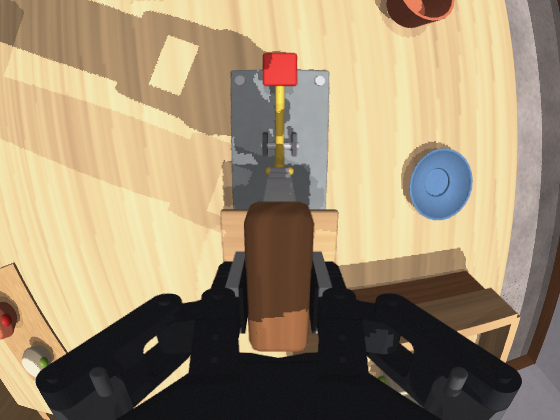

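Handle is held centrally (wrist x 245–313) and the platform is raised. Rail is about 83 mm up. Opening.

Call:
servo_tool(targets="0 0 0 0 -1;0 0 0 0 -1;0 0 0 0 -1;0 0 0 0 -1;0 0 0 0 -1;0 0 0 0 -1;0 0 0 0 -1;0 0 0 0 -1;0 0 0 0 -1;0 0 0 0 -1")

```text
time: 6.93
ee_pos: [579.6, -195.2, 442.1]
tool_rot: [[-0.004, 0.993, -0.116], [-0.002, -0.116, -0.993], [-1.0, -0.004, 0.002]]
contact_force: [0.8, -0.0, -0.4]
opening: 85.4
```

Call:
servo_tool(targets="-0.02 0 0 0 -1;-0.05 0 0 0 -1;-0.08 0 0 0 -1;-0.08 0 0 0 -1;-0.08 0 0 0 -1;-0.08 0 0 0 -1;-0.08 0 0 0 -1;-0.08 0 0 0 -1")

```text
time: 7.6
ee_pos: [579.9, -195.1, 520.3]
tool_rot: [[-0.007, 0.993, -0.116], [-0.0, -0.116, -0.993], [-1.0, -0.007, 0.001]]
contact_force: [-0.1, 0.0, 0.6]
opening: 85.3
```

```bash
python3 go.py 594 -76 400 -0.117; python3 - <<'E'
from h import *
cv2.imwrite('pics/w3.png',bot.grab_frame('wrist'))
p=bot.camera_params('wrist');K=p['camera_matrix'];T=np.linalg.inv(p['world_from_camera'])
def pw(X):
    v=T[:3,:3]@X+T[:3,3];th=np.arctan2(np.hypot(v[0],v[1]),v[2]);u=v[:2]/np.hypot(*v[:2])*th*K[0,0];return u+K[:2,2]
for h in(0,50,75,82):print(h,[pw(q) for q in box(np.array([580,-195.6,200+h]),-.117,(28,70,24))[:4]])
E
```

```text
t 7.6 pos [ 579.89  -195.11   520.255] F [-0.138  0.03   0.563] open 85.26994614719214 q [-0.509  0.087  1.527 -0.004  1.534 -0.393]
R [[-0.007, 0.993, -0.116], [-0.0, -0.116, -0.993], [-1.0, -0.007, 0.001]]
shift [ 0.12   0.001 -0.12 ] turn 0.001133114553342196
0 [array([296.566, 158.411]), array([295.344, 234.81 ]), array([264.747, 234.72 ]), array([263.942, 158.328])]
50 [array([300.021, 168.026]), array([298.115, 258.259]), array([261.846, 258.147]), array([260.472, 167.923])]
75 [array([302.355, 174.559]), array([299.885, 273.456]), array([259.985, 273.33 ]), array([258.126, 174.442])]
82 [array([303.109, 176.677]), array([300.439, 278.251]), array([259.401, 278.119]), array([257.368, 176.556])]
```

View pics/w3.png

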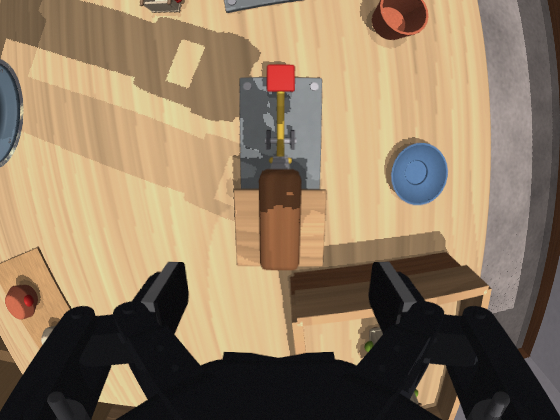

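Rail hangs at about 75 mm: the handle's outline (y 170–270, x 259–301) fits the 75 mm prediction, and force is about 0. Next I'll check whether the arm clears the raised handle when the tool is over the pad.

Call:
servo_tool(targets="0.01 0 -0.03 0 1;0.03 0 -0.06 0 1;0.05 0 -0.09 0 1;0.07 0.001 -0.126 0 1;0.09 0.001 -0.126 0 1;0.1 0.001 -0.126 0 1;0.1 0.001 -0.126 0 1;0.1 0.001 -0.126 0 1")

```text
time: 8.32
ee_pos: [594.8, -70.8, 420.1]
tool_rot: [[-0.008, 0.993, -0.116], [-0.0, -0.116, -0.993], [-1.0, -0.008, 0.001]]
contact_force: [0.3, -0.3, 0.6]
opening: -0.1
```

```bash
python3 go.py 594.7 -70 260 -0.117; python3 - <<'E'
from h import *
for n in('scene','top','wrist'):cv2.imwrite(f'pics/{n}4.png',bot.grab_frame(n))
print(proj('scene',np.array([[594,-70,420],[594,-70,520],[594,-70,620],[580,-196,287]])))
E
```

```text
t 8.3167 pos [594.811 -70.813 420.051] F [ 0.33  -0.299  0.619] open -0.1481641328228858 q [-0.307  0.116  1.676 -0.003  1.356 -0.19 ]
R [[-0.008, 0.993, -0.116], [-0.0, -0.116, -0.993], [-1.0, -0.008, 0.001]]
shift [ 0.16   0.001 -0.001] turn 0.00023878862592718875
[[340.523 214.416]
 [350.693 164.837]
 [365.224  94.   ]
 [270.645 328.705]]
```

View pics/scene4.png

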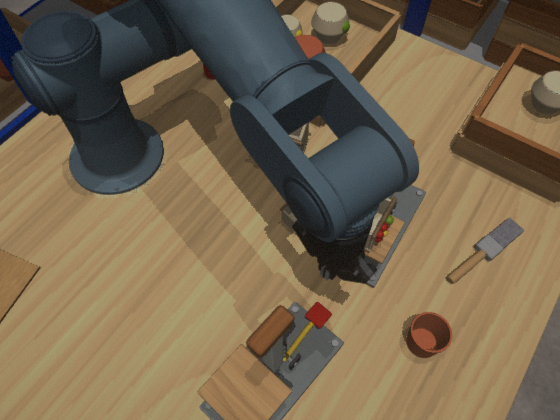

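View pics/top4.png

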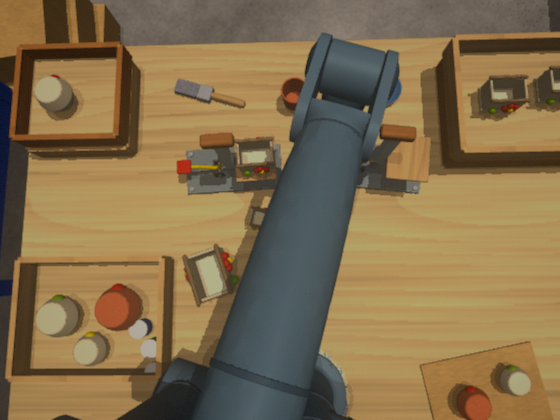

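View pics/wrist4.png

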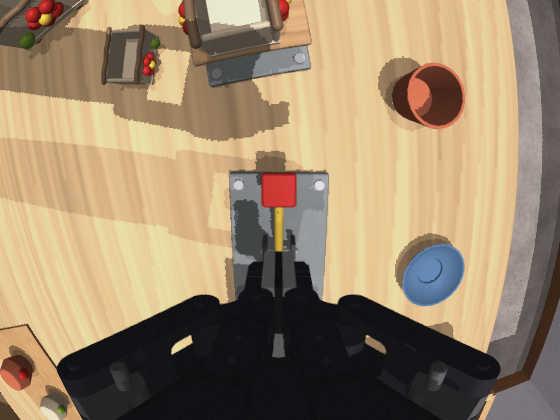

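The wrist fork is symmetric about the tool and about ±68 mm wide. The raised handle's end is about 86 mm to the side and lower, so it clears. The planter side also has margin. Descending to just above the pad.

Call:
servo_tool(targets="0.03 0.001 -0.001 0 1;0.06 0.001 -0.001 0 1;0.09 0.001 -0.001 0 1;0.12 0.001 -0.001 0 1;0.14 0.001 -0.001 0 1;0.155 0.001 -0.001 0 1;0.16 0.001 -0.001 0 1;0.16 0.001 -0.001 0 1;0.16 0.001 -0.001 0 1")

```text
time: 9.22
ee_pos: [596.2, -71.0, 263.6]
tool_rot: [[-0.002, 0.993, -0.117], [-0.002, -0.118, -0.993], [-1.0, -0.002, 0.002]]
contact_force: [-0.9, 0.5, -0.1]
opening: 0.2
```

```bash
python3 go.py 594.7 -70 221 -0.117; python3 - <<'E'
from h import *
for n in('scene','wrist'):cv2.imwrite(f'pics/{n}5.png',bot.grab_frame(n))
E
```

```text
t 9.2167 pos [596.231 -71.005 263.571] F [-0.857  0.522 -0.117] open 0.1671028869080385 q [-0.307  0.296  1.775 -0.003  1.072 -0.188]
R [[-0.002, 0.993, -0.117], [-0.002, -0.118, -0.993], [-1.0, -0.002, 0.002]]
shift [ 0.043 -0.002 -0.001] turn -0.0007722337438558213
```

View pics/scene5.png

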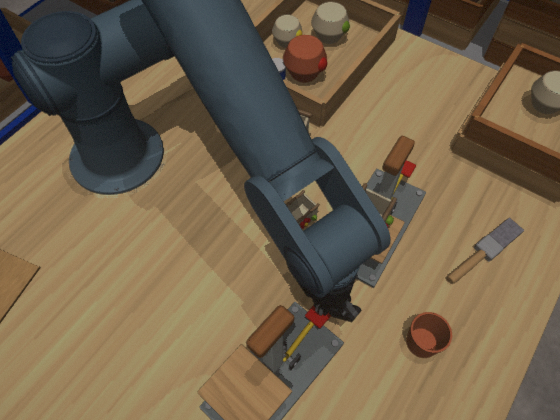

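View pics/wrist5.png

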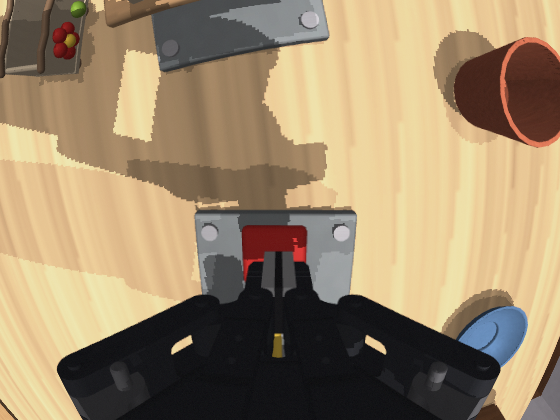

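Tips stand over the red pad (pad x 243–307, tip at about 279) and the handle is clear. Pressing.

Call:
servo_tool(targets="0.01 -0.001 0 0 1;0.018 -0.002 0 0 1;0.025 -0.002 0 0 1;0.032 -0.002 0 0 1;0.038 -0.002 0 0 1;0.043 -0.002 0 0 1;0.045 -0.002 0 0 1;0.045 -0.002 0 0 1;0.045 -0.002 0 0 1;0.045 -0.002 0 0 1")

```text
time: 10.15
ee_pos: [594.6, -70.1, 219.3]
tool_rot: [[-0.001, 0.993, -0.117], [-0.001, -0.117, -0.993], [-1.0, -0.0, 0.001]]
contact_force: [-0.7, 6.3, 6.2]
opening: 0.2
```

```bash
python3 go.py 594.7 -70 221 -0.117; python3 - <<'E'
from h import *
f=bot.grab_frame('scene');cv2.imwrite('pics/s6.png',cv2.resize(f[240:420,180:440],None,fx=3,fy=3))
E
```

```text
t 10.15 pos [594.571 -70.1   219.336] F [-0.67   6.337  6.221] open 0.24237957310021527 q [-0.306  0.36   1.789 -0.001  0.993 -0.188]
R [[-0.001, 0.993, -0.117], [-0.001, -0.117, -0.993], [-1.0, -0.0, 0.001]]
shift [-0.002  0.    -0.   ] turn -0.0005498094352742733
```

View pics/s6.png

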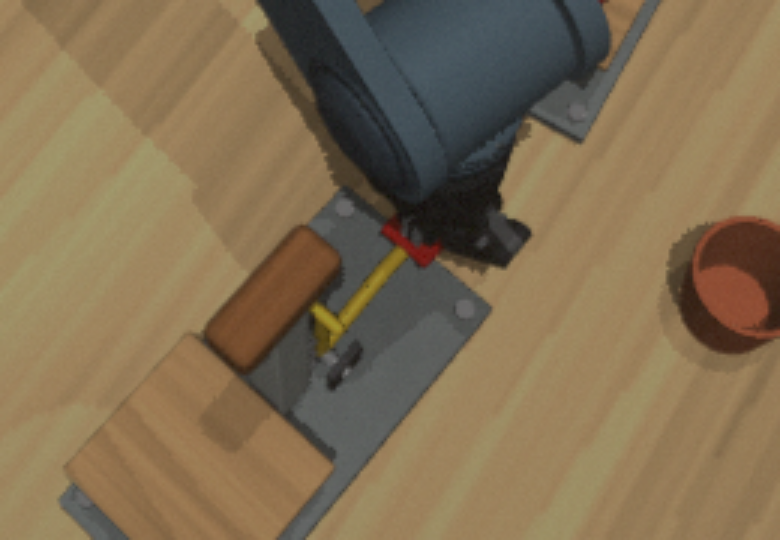

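The pad is down about 24 mm with the pawl drawn out, and the rail is sinking. I'll hold it.

Call:
servo_tool(targets="0 0 0 0 1;0 0 0 0 1;0 0 0 0 1;0 0 0 0 1;0 0 0 0 1;0 0 0 0 1;0 0 0 0 1;0 0 0 0 1;0 0 0 0 1;0 0 0 0 1")

```text
time: 11.03
ee_pos: [594.6, -70.0, 219.4]
tool_rot: [[-0.001, 0.993, -0.117], [-0.001, -0.117, -0.993], [-1.0, -0.001, 0.001]]
contact_force: [-0.8, 2.3, 5.0]
opening: -0.1
```

Call:
servo_tool(targets="0 0 0 0 1;0 0 0 0 1;0 0 0 0 1;0 0 0 0 1;0 0 0 0 1;0 0 0 0 1;0 0 0 0 1;0 0 0 0 1;0 0 0 0 1;0 0 0 0 1")

```text
time: 11.87
ee_pos: [594.7, -70.0, 219.4]
tool_rot: [[-0.001, 0.993, -0.117], [-0.001, -0.117, -0.993], [-1.0, -0.001, 0.001]]
contact_force: [-0.5, 3.4, 4.7]
opening: 0.1
```

```bash
python3 - <<'E'
from h import *
f=bot.grab_frame('scene')
x0,y0,w,h,k=195,290,160,130,4
f=cv2.resize(f[y0:y0+h,x0:x0+w],None,fx=k,fy=k,interpolation=cv2.INTER_CUBIC)
for c,col in((200,(0,255,0)),(225,(0,255,255))):
    q=((proj('scene',box(np.array((580,-195.6,c)),-.117,(28,70,24)))-[x0,y0]+.5)*k-.5).astype(int);cv2.polylines(f,[q[:4]],True,col,1)
cv2.imwrite('pics/s7.png',f)
E
```

```text
(no output)
```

View pics/s7.png

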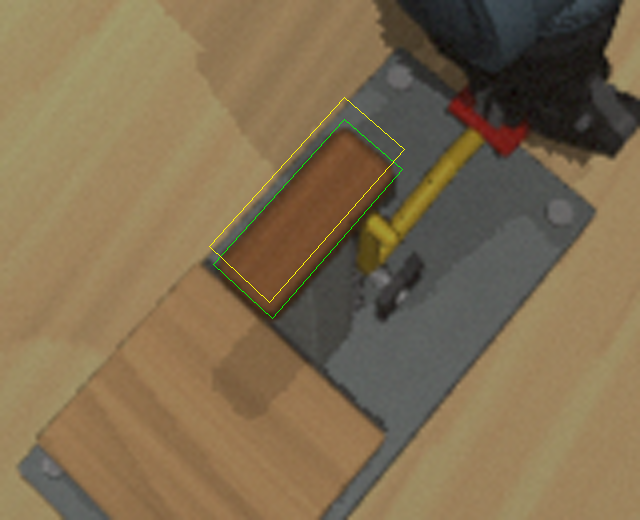

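The rail is at the bottom: the handle fits the green outline for 0 mm, as in the start picture. Letting go by rising straight up.

Call:
servo_tool(targets="-0.01 0 0 0 1;-0.02 0 0 0 1;-0.04 0 0 0 1;-0.07 0 0 0 1;-0.1 0 0 0 1;-0.13 0 0 0 1;-0.16 0 0 0 1;-0.16 0 0 0 1;-0.16 0 0 0 1;-0.16 0 0 0 1")

```text
time: 12.75
ee_pos: [594.5, -69.9, 378.9]
tool_rot: [[-0.002, 0.993, -0.117], [-0.001, -0.117, -0.993], [-1.0, -0.002, 0.001]]
contact_force: [0.4, 1.3, 0.2]
opening: -0.1
```

Call:
servo_tool(targets="-0.04 0 0 0 1;-0.08 0 0 0 1;-0.12 0 0 0 1;-0.12 0 0 0 1;-0.12 0 0 0 1;-0.12 0 0 0 1;-0.12 0 0 0 1")

```text
time: 13.33
ee_pos: [594.5, -69.8, 495.5]
tool_rot: [[-0.007, 0.993, -0.117], [0.001, -0.117, -0.993], [-1.0, -0.008, -0.0]]
contact_force: [-0.3, 0.1, -0.4]
opening: -0.1
```

```bash
python3 go.py 594.7 -70 500 -0.117; python3 - <<'E'
from h import *
cv2.imwrite('pics/s8.png',bot.grab_frame('scene'));cv2.imwrite('pics/t8.png',bot.grab_frame('top'))
E
```

```text
t 13.3333 pos [594.496 -69.842 495.519] F [-0.311  0.11  -0.408] open -0.11757053943786146 q [-0.306  0.066  1.593 -0.001  1.49  -0.188]
R [[-0.007, 0.993, -0.117], [0.001, -0.117, -0.993], [-1.0, -0.008, -0.0]]
shift [-0.004  0.     0.   ] turn -0.0005719385903915075
```

View pics/s8.png

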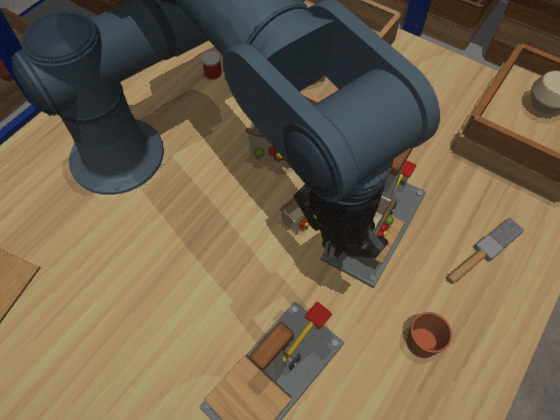

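View pics/t8.png

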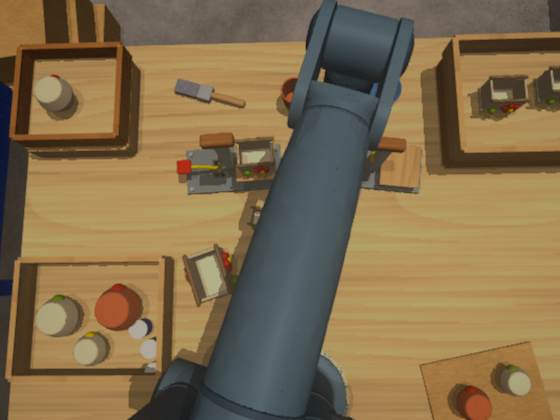

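Handle (scene 272,345) and pad (318,316) are back where they started. The planter at top (255,157) has not moved, and the arm is in free air. Handing in.

```bash
python3 -c "
from cell import bot
print(bot.job_done(),bot.get_obs()['time'])"
```

```text
the job is handed in; nothing more can be done
the job is handed in; nothing more can be done
```

The empty lift is checked and handed in at about 13.4 s of the 48 s allowed; the hand-in gives no verdict.

- **Lift:** I pulled the rail up about 83 mm by the handle and let go. A wrist picture more than 0.4 s after the fingers left it showed it hanging at about 75 mm, with the measured force near zero.
- **Release:** I then pressed the red pad down about 24 mm with about 5 N and held it about 2 s, until a picture showed the rail at the bottom. Then I let go by rising straight up.
- **Last checks:** The handle and pad are back at their starting pixels. The planter and its lift look unmoved in the top picture. The arm stands clear, with measured force within noise.
- **Disagreements:** My first attempt to triangulate the handle's corners and plate corners came out badly, because I had matched the wrong points. I used the centre points instead, and they fit all three cameras to about 2 mm. The first closing of the fingers also showed a 15 N sideways force, so I shifted the grip 1 mm.

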